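# Back off a knurled lock ring two turns and swing the platen to its stop

## Task

Loosen the big knurled lock ring on the swing-platen fixture by rolling your fingertips along its rim: two full turns counter-clockwise seen from above, to within an eighth of a turn. Only then gently push the swing table round with a fingertip, counter-clockwise, until it rests against its far stop, and take the hand away. Do not grasp or lift anything: leave the specimen standing untouched on its platen, and do not disturb the other things on the bench.

Things in the scene. Friction and masses are not known exactly. Their poses are not given: they have to be found in the camera images.
- fixture: Swing-platen fixture, bolted down: grey base disc 220 mm across, top at 10 mm; on its upright axis sit, from the bottom, the swing table (aluminium plate 90 mm wide, round ends, out to 205 mm from the axis, underside 26, top 38 mm above the bench), the knurled lock ring and a 28 mm spindle end (top 78 mm). Origin on the axis at bench level, z up. At the start the table points along -y.
- ring_center (a point): Centre of the bright steel knurled lock ring, on the axis (does not turn). The ring is 88 mm over its knurl (36 upright ribs 1.5 mm proud), its rim 42 to 62 mm above the bench, a darker 52 mm disc on top (to 65 mm). Fingertips can pass all round outside the rim at 45 mm or higher: below are only the table (38 mm; platen 42 mm, from 124 mm out) and two stop posts (40 mm).
- ring_index (a point): Top of the small raised radial bar (13 x 5 x 3 mm) on the top face of the lock ring, 34.5 mm from the axis; it goes round with the ring. At the start it lies along fixture's +x.
- lock_ring (a joint): Turn of the lock ring in rad: 0 = tight (start), grows counter-clockwise seen from above (loosening), 6.283 per full turn; it cannot go below 0 or above 18.85. It turns stiffly (about 0.07 N m, some 1.6 N along the rim), stays where it is left, and does not noticeably rise.
- swing_arm (a joint): Swing of the swing table in rad about the fixture's axis: 0 = start, grows counter-clockwise seen from above, 1.15 = against the far stop post (a short dark pin, 11 mm thick, standing on the base disc where the table's leading side meets it). About 0.12 N m of friction; it stays where it is left.
- push_edge (a point): Middle of the trailing side face of the swing table, the place to push: 100 mm out along the table from the axis, 45 mm sideways from its centre line, 32 mm above the bench. x points outward along the table, y to the side towards which it is to swing, z up; it moves with the table. Nothing stands within 40 mm of this face; the base disc (10 mm high) lies partly under it.
- platen_top (a point): Centre of the top face of the round dark platen (72 mm across, 4 mm proud of the swing table, top 42 mm above the bench) near the table's outer end, 160 mm from the axis. Axes as push_edge.
- specimen_mid (a point): Centre of the plain aluminium specimen, an upright loose cylinder 32 mm across and 32 mm tall standing on the platen; its top is 74 mm above the bench. Nothing holds it, so a jerk or a hard knock against the stop can tip it.
- spare_a: Bystander: loose aluminium cylinder like the specimen, 32 x 32 mm, upright on the bench. Origin under its centre.
- spare_b: Bystander: loose steel cylinder 20 x 50 mm, upright on the bench. Origin under its centre.
- weight: Bystander: brass 500 g weight, 44 mm across, 58 mm tall. Origin under its centre.
- thumbnut: Bystander: small loose steel thumb nut, 32 mm across, 22 mm tall. Origin under its centre.
- driver: Bystander: screwdriver lying on the bench.
- tray: Bystander: empty steel tray 130 x 180 x 30 mm. Origin under its centre.
- jar: Bystander: closed jar 52 mm across, 75 mm tall. Origin under its centre.
Things that resemble listed ones, but are neither listed nor needed, are in the scene too. Leave any black, blue or brown look-alike of the part that bears specimen_mid alone.

How it is judged (in metres and radians):
On the way, in this order (a step that is already met when the one before it is completed fails the run):
1. the lock ring is two full turns loose (value of joint lock_ring between 11.6239 and 13.5088 rad), for 0.2 s.
2. the swing table is against its far stop (value of joint swing_arm above 1.08 rad), for 0.2 s.
At the end, for the whole second after the job is handed in: The lock ring has been turned 1.85 to 2.15 turns counter-clockwise, the swing table is within 0.07 rad of its far stop (1.15 rad), and the specimen stands upright on the platen within 20 mm of its centre (all of step 1 and value of joint swing_arm above 1.08 rad and horizontal distance between specimen_mid and platen_top below 0.02 m and angle between specimen_mid's own z axis and vertical below 0.1 rad and height (world z) of specimen_mid between 0.052 and 0.064 m); the robot touches nothing.
It fails at once if the swing table is swung (more than 0.1 rad) before the ring is 1.85 turns loose (value of joint lock_ring below 11.6239 rad and value of joint swing_arm above 0.1 rad).
It fails at once if the robot touches the specimen (contact force between the arm and specimen above 0.5 N).
It fails at once if the fingers touch the specimen (contact force between the fingers and specimen above 0.5 N).
It fails at once if the specimen is lifted, tipped or falls (height (world z) of specimen_mid above 0.068 m or height (world z) of specimen_mid below 0.048 m or angle between specimen_mid's own z axis and vertical above 0.3 rad).
It fails at once if another thing on the bench is moved by more than 20 mm or lifted (distance of any of spare_a, spare_b, weight, thumbnut, driver, tray, jar from where it was at the start of the episode above 0.02 m).
It also fails if it takes over 72 s, if anything falls off the work surface, if the arm or the gripper's body presses on something with over 40 N, if the wrist force passes 120 N, or if a joint passes its speed limit or range.

## Robot

A 7-joint arm with a two-finger parallel gripper is mounted at the origin on the work surface. World frame = base frame: x ahead of the robot, y to its left, z up, the work surface at z = 0. Lengths are in mm, angles in rad, forces in N, time in s.
With the tool pointing down it reaches from about 400 to 750 mm from the base axis. Payload 19.5 kg.
Tool frame: the origin (TCP) lies between the finger pads; the fingertips stand 17 mm ahead of it and the grasp point (between the pads) lies 2 mm behind it (r.nose_length is the distance from the TCP to the fingertips, in mm); z points along the fingers, x is the direction in which the jaws open and shut, and the axes are right-handed (so a half turn about z gives the same grasp; the last joint's range is limited). The gripper opens to 85 mm and grips with 20 to 120 N. Pads are 22 mm wide; open, the fingers measure 114 mm over their backs; the gripper's body (76 mm by 85 mm) begins 54 mm behind the grasp point. The pads swing forward as they close: fully open they stand 13 mm farther back than shut.
Start: joints at [1.171, 0.707, -0.028, 1.485, 0.022, 0.951, -0.075], TCP at [201.365, -538.562, 248.268] pointing down, gripper open.
Joint ranges: [-2.71, 2.71], [-0.32, 2.16], [-1.57, 1.52], [0, 2.45], [-1.46, 4.6], [0, 2.02], [-2.83, 2.83]. Speed limits (rad/s): [1.89, 1.89, 2.57, 2.57, 3.01, 3.01, 3.01].

## Interface

Orientations are given as [roll, pitch, yaw] about the fixed x, y, z axes, in that order (R = Rz(yaw) Ry(pitch) Rx(roll)).
In Python, from rig import r, solve_ik, sensors, optics, spotter gives the robot as it stands. Calls block until the motion is done:
- r.movep(position, orientation): joint-space move of the TCP to a pose.
- r.line_to(position, rotation=None, vel=150): straight line of the TCP; rotation=None keeps the orientation; vel is the mean speed in mm/s.
- r.move_joints(angles): joint-space move.
- r.open_jaws() and r.clamp(effort=None): open the fingers fully, or close them until they stop; effort is the grip in N (None keeps the last).
- r.sleep(seconds).
- solve_ik(position, orientation): joint angles nearest the present ones, or None.
- sensors.sense(): the state.
- optics.capture(name): name is "scene" or "side" or "wrist"; returns (picture, depth): 400x640x3 uint8, red, green, blue; 400x640 float32, mm along the optical axis (not along the pixel's ray), 0 where there is no reading.
- optics.camera_model(name): a dict with "camera_matrix" (3x3 intrinsics, pixels), "position" and "rotation" of the camera in the world; the wrist camera has in their place "hand_eye" (4x4, takes a point from camera to tool coordinates, whose origin is the TCP and whose axes are the tool frame's). Camera axes: x right, y up, looking along -z (the intrinsics and any distortion apply to the point x, -y, -z); pixel columns grow to the right and rows downward; lengths in mm; the calibration is good to about 2 mm. A picture is of the moment at which its call begins: read the wrist's pose just before it. camera_model takes no time and is no camera call.
A pose or a line that the arm cannot do raises r.PlanningError and nothing moves.
- r.job_done(): hands the job in, once; it reports no verdict.
Trained networks look in the newest picture that a camera, given by its name, has taken for a name from the list of things; names that differ only in an ending like _2 or _b are one class to them, and where a whole thing is asked for, a point or a joint stands for the part that bears it (a point fixed in the world has none). Each returns a list of dicts, best first, with "score" (0 to 1); they miss things now and then, are a little off and sometimes report something else, mostly with a low value. They report only what shows in the picture. A call takes as long as a camera call. They do not tell look-alikes from the thing itself.
- spotter.find_in(name, camera): "pixel" ([column, row] in pixels, amid what is visible of it).
- spotter.outline_of(name, camera): "region" (400x640 bool, what is visible of it) and "pixel" ([column, row] in pixels, amid what is visible of it).
- spotter.pinpoint(name, camera): "pixel" ([column, row] in pixels: a listed point, or the origin of a listed thing).
The state is a dict: "time_s": time; "joint_pos": joint angles; "qd": joint speeds; "tau": joint torques, N m; "position": TCP position; "tcp_rot": TCP orientation; "contact_force": force on the tool from outside, world axes, zero at the start; "moment": the same for the moment, N m; "finger_gap": opening from 0.0 (shut) to 1.0 (fully open).
Only numpy, scipy, OpenCV 4.12 (cv2) and the standard library are available. Lean on these libraries where they do the work, as an engineer would, in place of code of your own. Each camera call takes 0.05 s, during which the arm holds its last target.

## Working session

There is one attempt and no reset: what is moved stays moved. The work goes in short steps, each a Python script; the robot and the scene stay as the last script left them, time stands still between calls to the robot, and variables do not carry over. Pictures are saved under pics/ and viewed, and the job is handed in when it is done.

```bash
ls; mkdir -p pics
cat > h.py <<'E'
import numpy as np, cv2
from rig import r, solve_ik, sensors, optics, spotter
from scipy.spatial.transform import Rotation as R
def save(n,img): cv2.imwrite('pics/'+n+'.png', img[:,:,::-1])
def cam(name):
    m=optics.camera_model(name); return m
def pose(m,T=None):
    if 'position' in m: 
        Rm=np.array(m['rotation'])
        if Rm.shape!=(3,3): Rm=R.from_euler('xyz',Rm).as_matrix()
        return Rm,np.array(m['position'])
    H=np.array(m['hand_eye']); A=T@H
    return A[:3,:3],A[:3,3]
def tcpT(s):
    T=np.eye(4);T[:3,:3]=R.from_euler('xyz',s['tcp_rot']).as_matrix();T[:3,3]=s['position'];return T
def ray(m,px,T=None):
    Rm,p=pose(m,T);K=np.array(m['camera_matrix'])
    u=cv2.undistortPoints(np.array([[px]],float),K,np.array(m.get('distortion',np.zeros(5)),float))[0,0]
    return p,Rm@np.array([u[0],-u[1],-1.0])
def atz(m,px,z,T=None):
    p,d=ray(m,px,T);return p+d*(z-p[2])/d[2]
def proj(m,P,T=None):
    Rm,p=pose(m,T);c=(np.atleast_2d(P)-p)@Rm
    c=c*[1,-1,-1]
    return cv2.projectPoints(c,np.zeros(3),np.zeros(3),np.array(m['camera_matrix'],float),np.array(m.get('distortion',np.zeros(5)),float))[0][:,0]
E
python3 - <<'E'
from h import *
print(sensors.sense())
for n in ['scene','side','wrist']:
    im,d=optics.capture(n); save(n+'0',im); print(n,optics.camera_model(n))
    np.save(n+'0d.npy',d)
for n in ['scene','side']:
    for t in ['ring_center','ring_index','platen_top','push_edge','specimen_mid','fixture']:
        print(n,t,[(np.round(q['pixel']),round(q['score'],2)) for q in spotter.pinpoint(t,n)])
print(sensors.sense()['time_s'])
E
```

```text
pics
{'time_s': 0.0, 'joint_pos': array([ 1.17130763,  0.70711509, -0.02765316,  1.48496713,  0.02197898,
        0.95091762, -0.07550523]), 'qd': array([ 3.18765164e-04,  3.90911770e-04, -8.65379701e-05, -6.48388096e-04,
        9.00676797e-04, -2.61720020e-04,  1.14869613e-04]), 'tau': array([-3.21121406e-04, -8.83211946e+01,  1.23458829e+00, -2.36176103e+01,
        1.68617594e-02,  6.44354310e-03, -2.10313669e-05]), 'position': array([ 201.3041187 , -538.35550248,  247.82768447]), 'tcp_rot': array([-3.14158791e+00,  1.10640927e-03, -1.21299804e+00]), 'contact_force': array([-0.6011132 ,  0.67216434,  0.38018353]), 'moment': array([ 0.03134155, -0.02312174,  0.03327552]), 'finger_gap': 0.9981905947063211}
scene {'camera_matrix': array([[434.00884723,   0.        , 311.47383852],
       [  0.        , 434.00884723, 201.32383371],
       [  0.        ,   0.        ,   1.        ]]), 'position': array([1269.17642983, -486.28602422,  699.70022299]), 'rotation': array([0.93939198, 0.00404465, 0.92953443])}
side {'camera_matrix': array([[363.52530214,   0.        , 320.81785699],
      
[... 844 characters left out ...]
 0.64)]
scene platen_top [(array([264., 201.]), 0.7)]
scene push_edge [(array([286., 192.]), 0.64)]
scene specimen_mid [(array([210., 205.]), 0.61), (array([232., 233.]), 0.6), (array([242., 253.]), 0.57), (array([266., 199.]), 0.55), (array([215., 219.]), 0.5)]
scene fixture [(array([324., 206.]), 0.8)]
side ring_center [(array([308., 218.]), 0.71)]
side ring_index [(array([305., 194.]), 0.76)]
side platen_top [(array([308., 225.]), 0.68)]
side push_edge [(array([292., 223.]), 0.62)]
side specimen_mid [(array([324., 261.]), 0.63), (array([299., 263.]), 0.63), (array([345., 245.]), 0.52), (array([308., 222.]), 0.5)]
side fixture [(array([296., 207.]), 0.81), (array([310., 221.]), 0.47)]
0.75
```

View pics/scene0.png

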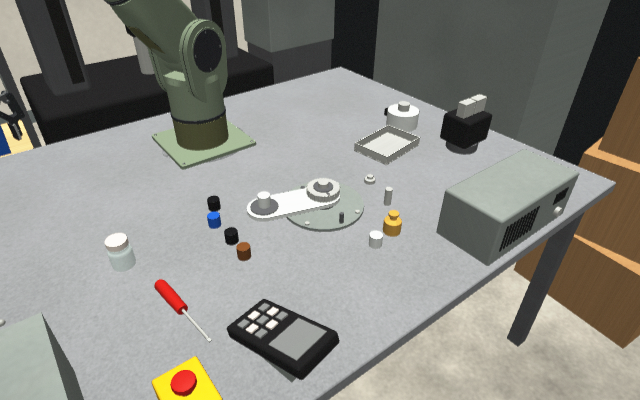

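View pics/side0.png

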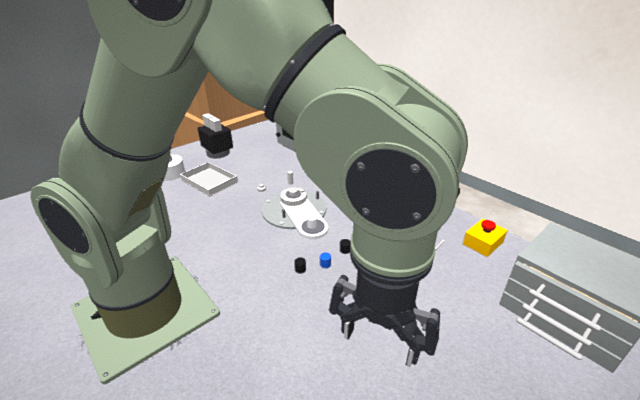

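View pics/wrist0.png

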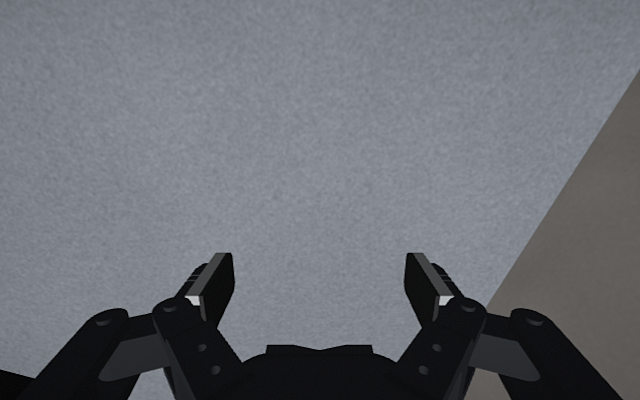

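The scene picture shows the ring at about (323,188), platen with specimen at (264,203), base disc around (324,208) and black, blue and brown look-alike cylinders at (213,203)–(244,251). The side picture shows the ring at about (293,195) and the platen at (313,226), partly near the arm.

Run:
```python
from h import *
ms,md=cam('scene'),cam('side')
ds=np.load('scene0d.npy')
print('ring scene',atz(ms,(323,191),52),atz(ms,(323.,183),78),'platen',atz(ms,(264,206),42))
print('ring side',atz(md,(293,196),62),'platen',atz(md,(313,228),42))
def depthpts(m,d):
    v,u=np.mgrid[0:400,0:640];K=m['camera_matrix']
    c=np.stack([(u-K[0,2])/K[0,0]*d,-(v-K[1,2])/K[1,1]*d,-d],-1)
    Rm,p=pose(m);return c@Rm.T+p
P=depthpts(ms,ds)
im=cv2.imread('pics/scene0.png')
cv2.imwrite('pics/scene0z.png',cv2.resize(im[150:280,180:430],None,fx=3.2,fy=3.2,interpolation=cv2.INTER_CUBIC))
for nm,lo,hi in [('spindle',74,84),('ring',58,68),('table',33,40)]:
    q=P[160:240,230:380].reshape(-1,3); dd=ds[160:240,230:380].ravel()
    q=q[(dd>0)&(q[:,2]>lo)&(q[:,2]<hi)]
    print(nm,len(q),np.round(q.mean(0)),np.round(np.percentile(q,[2,98],axis=0)))
np.save('P.npy',P)
```

```text
ring scene [539.36749417  92.8336981   52.        ] [540.22385831  91.78185661  78.        ] platen [490.49092537 -58.3091734   42.        ]
ring side [523.0886057   83.70535546  62.        ] platen [477.60055783 -69.11109224  42.        ]
spindle 92 [520.  41.  76.] [[477. -69.  74.]
 [548. 107.  79.]]
ring 472 [537.  79.  62.] [[493. -68.  59.]
 [576. 135.  67.]]
table 1089 [520.   4.  37.] [[458. -98.  33.]
 [579.  98.  40.]]
```

Run:
```python
from h import *
P=np.load('P.npy')
for nm,(u,v) in dict(jar=(120,258),weight=(392,228),spa=(376,240),spb=(388,196),nut=(370,179),tray=(388,143),black=(231,236),blue=(213,220),black2=(213,203),brown=(244,251)).items():
    print(nm,np.round(P[v,u]))
```

```text
jar [ 461. -409.   40.]
weight [735. 152.  27.]
spa [745.  89.  28.]
spb [637. 236.  30.]
nut [529. 274.  12.]
tray [391. 484.   1.]
black [ 528. -174.   28.]
blue [ 446. -181.   27.]
black2 [ 385. -150.   30.]
brown [ 594. -176.   30.]
```

View pics/scene0z.png

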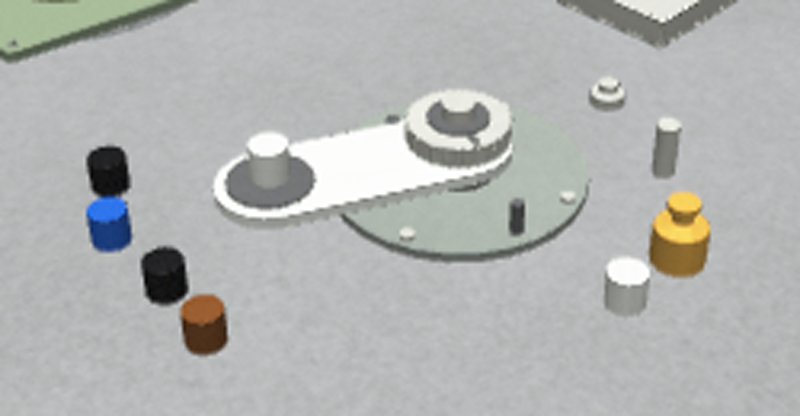

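Run:
```python
from h import *
r.movep([536,60,260],[np.pi,0,-np.pi/2]); t=sensors.sense()['time_s']; r.clamp(20)
s=sensors.sense(); print(t,s['time_s'],s['position'],s['tcp_rot'],s['joint_pos'],s['contact_force'],s['finger_gap'])
im,d=optics.capture('wrist'); save('w1',im); np.save('w1d.npy',d); np.save('w1T.npy',tcpT(s))
m=cam('wrist');T=tcpT(s)
for t,z in [('ring_center',52),('ring_index',65),('platen_top',42),('push_edge',32),('specimen_mid',58),('fixture',0)]:
    print(t,[(np.round(q['pixel'],1),round(q['score'],2),np.round(atz(m,q['pixel'],z,T))) for q in spotter.pinpoint(t,'wrist')])
print(sensors.sense()['time_s'])
```

```text
3.1833 3.95 [535.99400536  60.01097307 259.99430745] [ 3.14158031e+00 -1.49641767e-05 -1.57075194e+00] [-0.27533257  0.64787884  0.19598163  1.60216759 -0.14982303  0.90631274
 -1.59626582] [0.30872995 0.35796688 0.93071315] -0.006768171756981955
ring_center []
ring_index [(array([293. , 151.3]), 0.97, array([567.,  88.,  65.])), (array([286.7, 181.3]), 0.69, array([533.,  96.,  65.]))]
platen_top [(array([411.4, 210.4]), 0.83, array([491., -55.,  42.]))]
push_edge [(array([356. , 230.4]), 0.59, array([459.,  11.,  32.]))]
specimen_mid [(array([457.2, 282.3]), 0.98, array([ 399., -117.,   58.])), (array([412.7, 217.6]), 0.96, array([487., -52.,  58.])), (array([494.8, 186.1]), 0.92, array([ 526., -142.,   58.])), (array([503.6, 134.8]), 0.89, array([ 584., -142.,   58.])), (array([486.4, 245.1]), 0.76, array([ 451., -146.,   58.]))]
fixture [(array([290. , 169.9]), 0.68, array([533.,  98.,   0.]))]
4.3
```

View pics/w1.png

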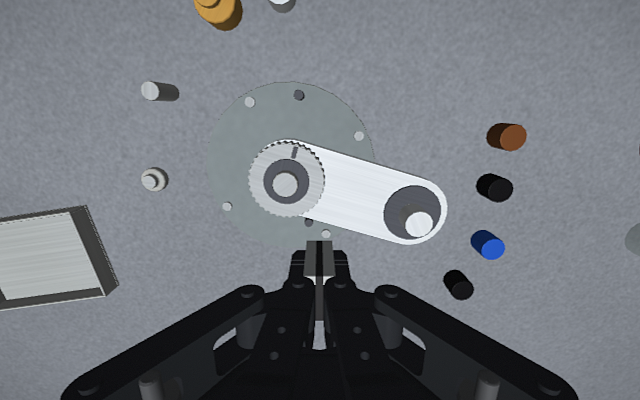

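The wrist picture shows the ring at about (287,179), the index bar at (294,151), the spindle end at (285,184) and the platen with specimen at (412,214). The fingertips are at (319,250), shut, with the far-stop pin at (299,95).

Run:
```python
from h import *
m=cam('wrist');T=np.load('w1T.npy');d=np.load('w1d.npy')
im=cv2.imread('pics/w1.png')
v,u=np.mgrid[0:400,0:640];K=m['camera_matrix']
Rm,p=pose(m,T)
P=np.stack([(u-K[0,2])/K[0,0]*d,-(v-K[1,2])/K[1,1]*d,-d],-1)@Rm.T+p
def fit(z,lo,hi,box):
    mk=(P[...,2]>lo)&(P[...,2]<hi)&(d>0); b=np.zeros_like(mk); b[box[1]:box[3],box[0]:box[2]]=1; mk&=b
    c,_=cv2.findContours(mk.astype(np.uint8),cv2.RETR_EXTERNAL,cv2.CHAIN_APPROX_NONE); c=max(c,key=cv2.contourArea)[:,0]
    q=np.array([atz(m,x,z,T)[:2] for x in c.astype(float)])
    A=np.c_[2*q,np.ones(len(q))]; s=np.linalg.lstsq(A,(q**2).sum(1),rcond=None)[0]
    return s[:2],np.sqrt(s[2]+s[:2]@s[:2]),len(q)
print('ring',fit(62,55,72,(235,130,340,225)))
print('spindle',fit(78,74,84,(265,165,305,205)))
print('specimen',fit(74,66,80,(395,200,440,245)))
print('table+',P[190,340],P[170,450], P[215,270])
pl=cv2.inRange(im[...,2],0,110); 
print(atz(m,(298.5,95),40,T))
# side depth of fingers
q=P[235:290,290:350].reshape(-1,3);q=q[(q[:,2]>150)];print(np.percentile(q,[0,1,50,99,100],axis=0))
cv2.imwrite('pics/w1z.png',cv2.resize(im[120:320,230:450],None,fx=3.5,fy=3,interpolation=cv2.INTER_CUBIC))
```

```text
ring (array([533.25759822,  97.04164139]), np.float64(42.51765251386443), 243)
spindle (array([533.32243137,  96.99691907]), np.float64(13.190400753832717), 69)
specimen (array([486.63517819, -52.33206315]), np.float64(15.942503158005024), 78)
table+ [514.99004827  33.7394645   35.37244579] [ 532.55523612 -115.08887857   -0.78814149] [471.79327931 126.68908051   8.0251224 ]
[625.42633973  82.37159513  40.        ]
[[540.1780169   46.28951234 245.37687813]
 [542.07221633  46.83781997 247.18217789]
 [546.92467685  59.67057277 270.30173013]
 [549.99558155  72.68566728 290.54482121]
 [613.06790613  73.49176355 384.594349  ]]
```

View pics/w1z.png

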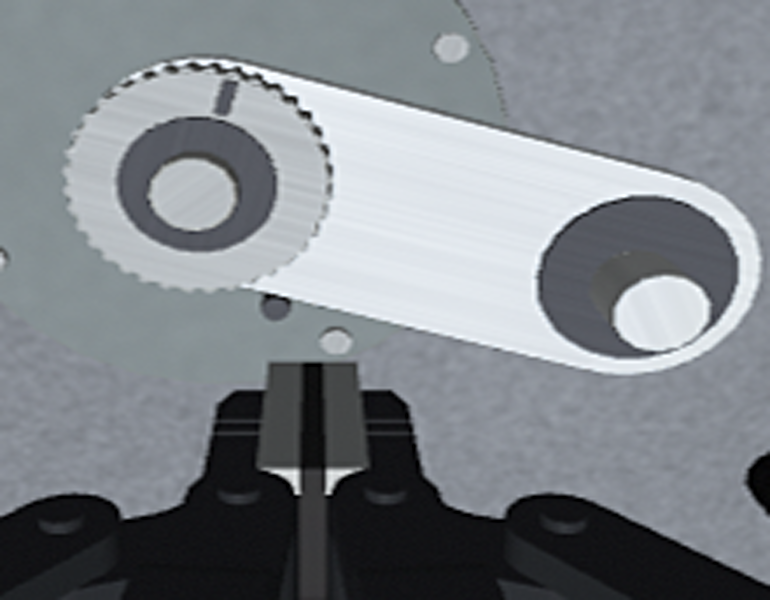

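Axis at (533.3, 97.0), with the ring fit, spindle fit and known radii agreeing. Next I lower the shut fingertips beside the rim on the +x side and feel for contact.

Run:
```python
from h import *
c=np.array([533.3,97.0]); z=65
def st(l):
    s=sensors.sense(); print(l,round(s['time_s'],2),np.round(s['position'],1),np.round(s['contact_force'],1))
    return s
r.movep([c[0]+72,c[1],150],[np.pi,0,-np.pi/2]); st('above')
r.line_to([c[0]+72,c[1],z],vel=250); s0=st('down')
r.line_to([c[0]+60,c[1],z],vel=150); st('60')
f0=sensors.sense()['contact_force']
for x in range(0,14):
    r.line_to([c[0]+59-x,c[1],z],vel=60); s=st(59-x)
    if abs(s['contact_force'][0]-f0[0])>6: break
```

```text
above 4.9 [605.2  96.4 151. ] [-0.2 -0.5  0.8]
down 5.39 [606.   96.7  67.2] [ 0.9 -0.1  0.7]
60 5.64 [594.1  97.1  67.3] [ 0.6 -0.3  0.9]
59 5.89 [592.7  97.   65.4] [-0.6  1.2  0.9]
58 6.14 [591.3  97.   65. ] [-0.2 -0.2 -0.4]
57 6.39 [590.2  97.   65. ] [ 0.8 -0.4 -0.2]
56 6.64 [589.3  97.   65. ] [-0.6  0.7  0.7]
55 6.89 [588.2  97.   65. ] [-0.2  0.4 -0. ]
54 7.14 [587.4  97.   65.1] [ 1.7 -0.1 -0.4]
53 7.39 [587.2  96.9  65.2] [ 7.7  0.  -3.2]
```

```bash
cat > roll.py <<'E'
from h import *
import json,sys
c=np.array([533.3,97.0]); z=65
def roll(n0,n1,p,hx=10.,hy=8.,target=9.,k=0.04):
    # step index i: quadrant q=i//6, sub j=i%6 (0..5): psi=q*90+j*18
    for i in range(n0,n1):
        q,j=divmod(i,6); psi=q*np.pi/2+j*np.pi/10
        n=np.array([np.cos(psi),np.sin(psi)])
        sg=[(1,1),(-1,1),(-1,-1),(1,-1)][q%4]
        xy=c+(44-p)*n+np.array(sg)*[hx,hy]
        r.line_to([xy[0],xy[1],z],vel=120)
        s=sensors.sense(); f=s['contact_force']; fr=f[:2]@n; ft=f[:2]@[-n[1],n[0]]
        print(i,round(np.degrees(psi)),'t%.2f p%.2f fr%.1f ft%.1f fz%.1f'%(s['time_s'],p,fr,ft,f[2]),np.round(s['position'],1))
        p=float(np.clip(p+k*(target-fr),-3,6))
        if np.linalg.norm(f)>45: print('STOP'); break
    json.dump([i+1,p],open('state.json','w')); return p
E
python3 - <<'E'
from roll import *
roll(0,12,1.2)
s=sensors.sense();im,d=optics.capture('wrist');save('w2',im);np.save('w2T.npy',tcpT(s))
E
```

```text
0 0 t7.64 p1.20 fr6.2 ft2.2 fz-1.7 [587.  105.7  65.3]
1 18 t7.90 p1.31 fr3.6 ft1.4 fz0.4 [583.9 118.8  65. ]
2 36 t8.16 p1.53 fr0.9 ft-1.1 fz-0.2 [577.4 129.7  65. ]
3 54 t8.42 p1.85 fr9.8 ft-0.1 fz0.3 [568.5 139.5  65.2]
4 72 t8.68 p1.82 fr17.9 ft-1.4 fz-2.2 [557.3 147.2  65.4]
5 90 t8.93 p1.47 fr28.8 ft-3.5 fz0.7 [543.8 151.5  65.5]
6 90 t9.25 p0.67 fr26.8 ft5.0 fz5.9 [522.3 151.9  65.3]
7 108 t9.52 p-0.04 fr16.2 ft3.4 fz5.9 [508.1 148.2  65. ]
8 126 t9.78 p-0.33 fr5.9 ft0.4 fz0.9 [496.4 140.4  65. ]
9 144 t10.05 p-0.21 fr-0.0 ft-0.4 fz-0.5 [487.5 130.3  65. ]
10 162 t10.32 p0.16 fr1.7 ft1.2 fz0.1 [481.9 118.3  65. ]
11 180 t10.58 p0.45 fr10.1 ft-0.1 fz5.1 [478.6 104.9  64.8]
```

View pics/w2.png

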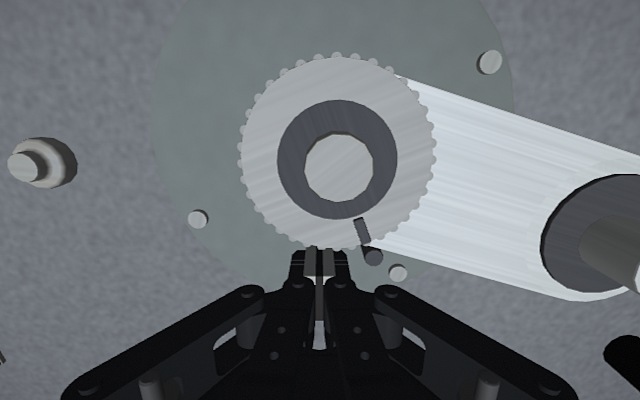

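The picture shows the ring centred at about (338,165), with the index bar at (361,231). That puts it near 199° in the world against −17° at the start, so the ring has turned about +216°, close to the no-slip 225°. I refine the finger shape and continue.

```bash
sed -i 's/p,hx=10.,hy=8.,target=9.,k=0.04/p,hx=10.,hy=10.5,target=9.,k=0.02/; s/(44-p)\*n/(44-p-2.2*abs(np.sin(2*psi)))*n/; s/clip(p+k\*(target-fr),-3,6)/clip(p+k*(target-fr),0.5,3)/' roll.py
python3 - <<'E'
from roll import *
p=1.7
for a,b in [(12,18),(18,24),(24,30),(30,36)]:
    p=roll(a,b,p)
    s=sensors.sense();im,d=optics.capture('wrist');save('w3_%d'%b,im);np.save('w3_%dT.npy'%b,tcpT(s))
    im,d=optics.capture('scene');save('s3_%d'%b,im[150:250,230:400].repeat(4,0).repeat(4,1))
E
```

```text
12 180 t10.94 p1.70 fr12.1 ft3.8 fz2.7 [479.4  85.7  64.6]
13 198 t11.20 p1.64 fr7.4 ft2.6 fz-1.0 [483.7  73.   64.7]
14 216 t11.46 p1.67 fr9.7 ft1.0 fz-0.9 [490.3  61.9  64.7]
15 234 t11.72 p1.65 fr11.9 ft-0.0 fz-0.6 [499.2  52.5  64.7]
16 252 t11.97 p1.60 fr16.3 ft-0.2 fz-1.2 [510.5  45.3  64.7]
17 270 t12.23 p1.45 fr16.7 ft-0.1 fz-0.8 [524.1  41.6  64.8]
18 270 t12.65 p1.30 fr13.1 ft3.9 fz-1.7 [544.9  41.9  65. ]
19 288 t12.91 p1.22 fr10.1 ft3.2 fz-3.1 [558.1  46.1  65.1]
20 306 t13.17 p1.19 fr3.1 ft2.4 fz-0.2 [568.2  53.7  65. ]
21 324 t13.43 p1.31 fr1.0 ft1.4 fz0.4 [576.1  63.   65. ]
22 342 t13.68 p1.47 fr1.4 ft0.9 fz0.2 [582.3  73.8  65. ]
23 360 t13.94 p1.62 fr5.6 ft0.5 fz-1.2 [586.2  86.6  65.2]
24 360 t14.37 p1.69 fr8.5 ft3.5 fz0.7 [586.3 108.1  65.4]
25 378 t14.62 p1.70 fr5.4 ft2.3 fz-0.1 [582.2 120.4  65.1]
26 396 t14.88 p1.77 fr5.4 ft0.5 fz0.7 [575.8 131.   65.1]
27 414 t15.14 p1.85 fr9.8 ft-0.2 fz0.4 [567.3 140.3  65.3]
28 432 t15.40 p1.83 fr15.8 ft-0.7 fz1.3 [556.4 147.8  65.4]
29 450 t15.66 p1.69 fr20.5 ft-0.9 fz2.5 [543.2 152.   65.3]
30 450 t16.07 p1.46 fr21.0 ft4.4 fz3.9 [522.1 152.2  65.2]
31 468 t16.33 p1.22 fr18.4 ft4.8 fz5.9 [508.4 148.2  65. ]
32 486 t16.59 p1.03 fr11.3 ft1.9 fz3.2 [497.3 140.4  64.9]
33 504 t16.85 p0.99 fr6.0 ft1.9 fz0.6 [488.9 130.4  64.8]
34 522 t17.11 p1.05 fr5.8 ft0.7 fz0.5 [482.4 119.1  64.8]
35 540 t17.37 p1.11 fr9.6 ft-0.2 fz2.3 [478.6 106.   64.7]
```

View pics/w3_36.png

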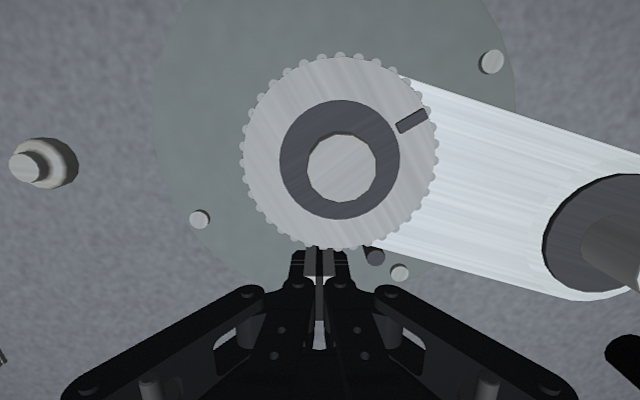

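View pics/s3_24.png

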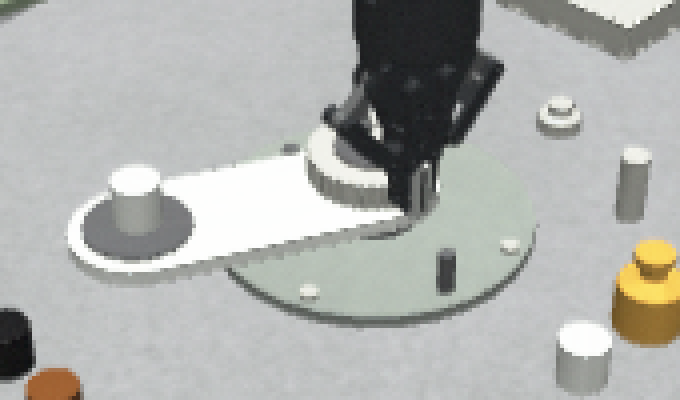

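View pics/s3_36.png

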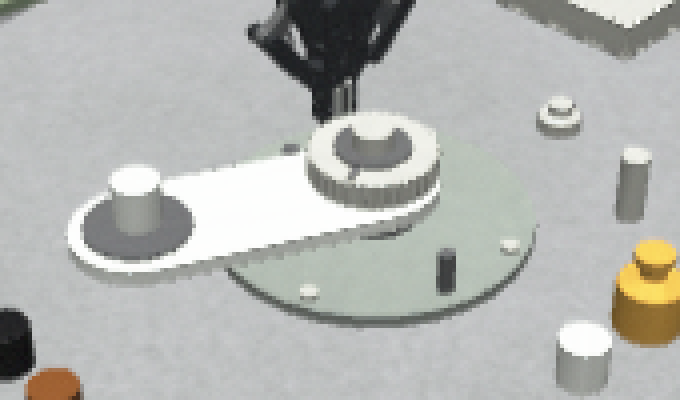

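View pics/w3_18.png

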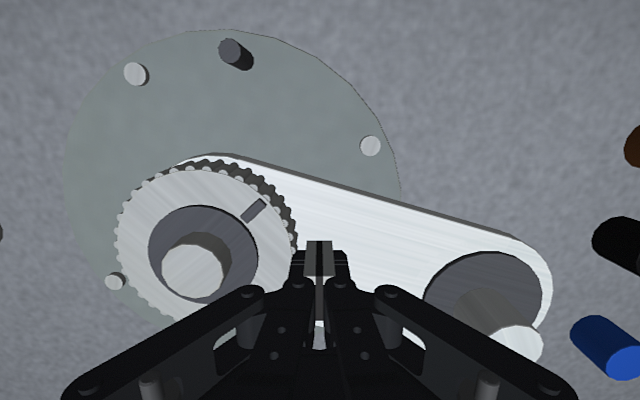

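View pics/w3_30.png

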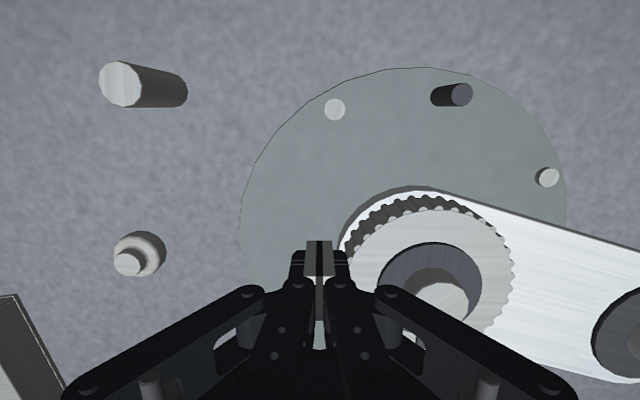

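The ring is now at 678°: index bar at (412,121) against ring centre (340,164), and no slip at the i=12 or i=18 checks. Two more steps bring it to about 720°. Then I back off and look from above.

Run:
```python
from roll import *
roll(36,38,1.3)
n=np.array([np.cos(np.radians(198)),np.sin(np.radians(198))])
s=sensors.sense();q=s['position'][:2]+15*n
r.line_to([q[0],q[1],65],vel=100)
r.line_to([q[0]-20,q[1],200],vel=250)
r.sleep(0.2)
s=sensors.sense();T=tcpT(s);im,d=optics.capture('wrist');save('w4',im);np.save('w4T.npy',T);np.save('w4d.npy',d)
m=cam('wrist')
for t,z in [('ring_index',65),('platen_top',42),('push_edge',32),('specimen_mid',58)]:
    print(t,[(np.round(q['pixel'],1),round(q['score'],2),np.round(atz(m,q['pixel'],z,T))) for q in spotter.pinpoint(t,'wrist')])
print(s['time_s'],s['position'],s['contact_force'])
```

```text
36 540 t17.79 p1.30 fr9.5 ft2.8 fz-0.4 [478.7  84.5  64.6]
37 558 t18.05 p1.29 fr7.5 ft2.9 fz-0.6 [482.7  71.6  64.7]
ring_index [(array([289.8,  52.8]), 0.67, array([566.,  90.,  65.])), (array([284.4,  98.9]), 0.43, array([531.,  95.,  65.]))]
platen_top [(array([444.5, 146.3]), 0.86, array([489., -53.,  42.])), (array([450.2, 151.3]), 0.62, array([484., -59.,  42.]))]
push_edge [(array([372.4, 171.9]), 0.7, array([462.,  12.,  32.]))]
specimen_mid [(array([567.9,  43.7]), 0.82, array([ 574., -136.,   58.])), (array([495., 248.]), 0.81, array([ 390., -110.,   58.])), (array([538.8, 195. ]), 0.73, array([ 446., -141.,   58.])), (array([549.3, 119.1]), 0.67, array([ 515., -135.,   58.])), (array([450.9, 151.2]), 0.57, array([487., -53.,  58.]))]
19.2667 [448.30208786  66.8707071  199.22658551] [ 0.44065232 -0.74430927  0.01348406]
```

View pics/w4.png

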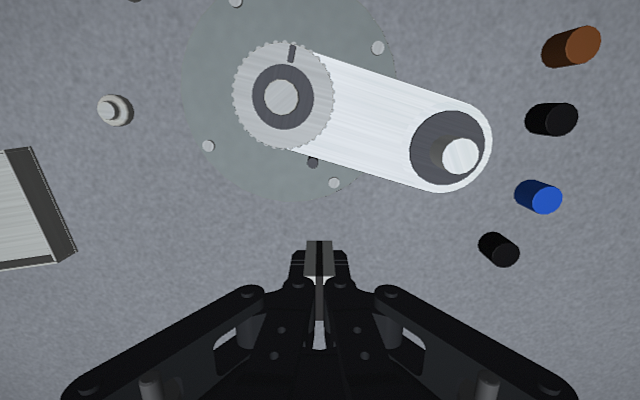

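Index measures (566,90), back at its starting direction: −12° against about −15°, so roughly 2.01 turns. The table hasn't moved, with the platen still at (489,−53). The picture shows the specimen standing at (460,155). Next is the gentle push.

```bash
cat > push.py <<'E'
from h import *
c=np.array([533.3,97.0]); phi=-0.297; RO=105; Z=38
def pos(a,L):
    g=phi+a; return c+RO*np.array([np.sin(g),-np.cos(g)])+L*np.array([np.cos(g),np.sin(g)])
def rot(a): return [np.pi,0,-np.pi/2+phi+a]
E
python3 - <<'E'
from push import *
for a in [0,.4,.8,1.2]:
    p=pos(a,-55); print(a,np.round(p),np.round(solve_ik([*p,Z],rot(a)),2))
r.movep([*pos(0,-80),150],rot(0))
r.line_to([*pos(0,-80),Z],vel=200); r.sleep(.1)
s=sensors.sense(); print(s['time_s'],s['position'],s['contact_force'])
n=np.array([np.cos(phi),np.sin(phi)])
for L in [-66,-60,-58,-56.5,-55.5,-55,-54.5,-54,-53.5,-53]:
    r.line_to([*pos(0,L),Z],vel=40); s=sensors.sense(); f=-s['contact_force'][:2]@n
    print(L,round(s['time_s'],2),np.round(s['position'],1),round(f,1))
    if f>1.5: break
im,d=optics.capture('wrist'); save('w5',im)
E
```

```text
0 [450.  13.] [-0.12  0.95  0.04  2.1  -0.32  0.1  -1.65]
0.4 [489. -13.] [-0.06  0.96  0.04  1.97 -0.16  0.22 -1.35]
0.8 [536. -22.] [-0.02  0.98  0.    1.8  -0.01  0.36 -1.08]
1.2 [582. -11.] [ 0.01  1.02 -0.09  1.63  0.15  0.5  -0.84]
20.7167 [426.74056228  20.30593034  39.19761197] [-0.71780226  0.26876416  0.32481212]
-66 21.22 [439.5  15.9  38. ] 0.3
-60 21.52 [445.3  14.1  38. ] -0.4
-58 21.77 [447.2  13.6  38. ] 0.3
-56.5 22.02 [448.6  13.1  38. ] -0.4
-55.5 22.27 [449.4  12.8  38. ] 0.8
-55 22.52 [449.9  12.6  38. ] 0.9
-54.5 22.77 [450.5  12.5  38. ] 0.7
-54 23.02 [451.   12.4  38. ] 0.7
-53.5 23.27 [451.5  12.2  38. ] 1.7
```

View pics/w5.png

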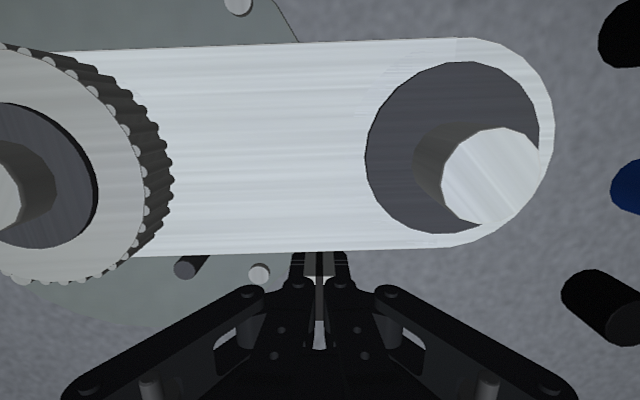

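The fingertip is against the trailing side at (319,252), and the specimen stands at (490,175), clear of the hand. Force is about 1 N.

Run:
```python
from push import *
hit=0
for k in range(1,60):
    a=0.04*k if k<=26 else 1.04+0.015*(k-26)
    r.line_to([*pos(a,-54),Z],rot(a),vel=16); s=sensors.sense()
    n=np.array([np.cos(phi+a),np.sin(phi+a)]); f=-s['contact_force'][:2]@n
    if k%4==0 or k>26: print(round(a,3),round(s['time_s'],2),np.round(s['position'],1),round(f,1))
    if f>5: hit+=1
    else: hit=0
    if hit>=2 or f>9 or a>1.3: print('hit',a,f);break
r.sleep(.3)
s=sensors.sense();im,d=optics.capture('wrist'); save('w6',im);np.save('w6T.npy',tcpT(s))
im,d=optics.capture('scene'); save('s6',im[140:270,180:430].repeat(3,0).repeat(3,1))
print(s['time_s'],s['contact_force'])
```

```text
0.16 25.06 [4.656e+02 3.000e-01 3.800e+01] 0.1
0.32 26.82 [481.9  -9.3  38. ] 0.8
0.48 28.59 [499.5 -16.2  38. ] -0.4
0.64 30.36 [517.9 -20.1  38. ] 0.3
0.8 32.12 [536.7 -21.   38. ] -0.2
0.96 33.89 [555.5 -19.   38. ] 0.2
1.055 35.03 [566.4 -16.3  38. ] -0.4
1.07 35.29 [568.1 -15.8  38. ] 0.4
1.085 35.55 [569.8 -15.3  38. ] 0.6
1.1 35.81 [571.5 -14.8  38. ] 0.5
1.115 36.07 [573.1 -14.2  38. ] 0.5
1.13 36.33 [574.8 -13.6  38. ] 0.2
1.145 36.58 [575.3 -13.6  37.8] 6.5
1.16 36.84 [575.7 -13.9  37.6] 16.0
hit 1.1600000000000001 16.01108120021683
37.1417 [-15.07221562  -7.55086271   7.51623596]
```

View pics/w6.png

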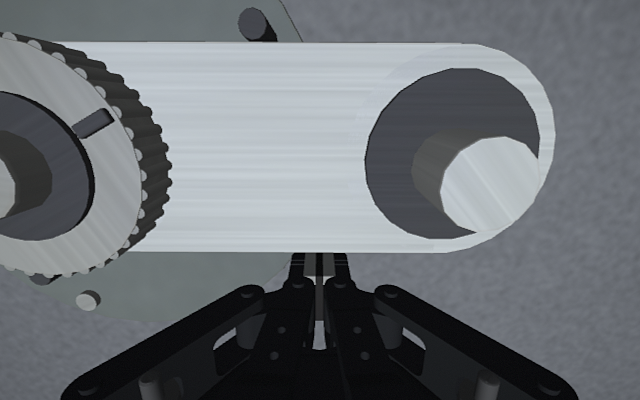

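View pics/s6.png

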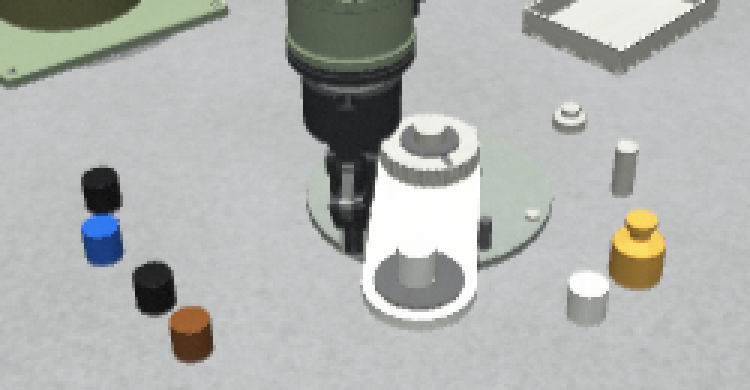

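The table's leading side rests against the stop pin, at (252,25) in the wrist picture and (484,232) in the enlarged scene picture. The specimen stands upright on the platen, and the force rose sharply at a≈1.14. I withdraw and check.

Run:
```python
from push import *
a=1.145
r.line_to([*pos(a,-58),Z],rot(a),vel=15)
r.line_to([*pos(a,-80),Z],vel=60)
r.line_to([*pos(a,-85),260],vel=200); r.sleep(.3)
s=sensors.sense();T=tcpT(s);im,d=optics.capture('wrist'); save('w7',im)
m=cam('wrist')
for t,z in [('ring_index',65),('platen_top',42),('specimen_mid',58)]:
    print(t,[(np.round(q['pixel'],1),round(q['score'],2),np.round(atz(m,q['pixel'],z,T)),np.round(np.arctan2(*(atz(m,q['pixel'],z,T)[:2]-c)[::-1]),3)) for q in spotter.pinpoint(t,'wrist')])
im,d=optics.capture('scene'); save('s7',im)
print(s['time_s'],s['position'],s['contact_force'])
```

```text
ring_index [(array([243.4,  82.5]), 0.79, array([565.,  89.,  65.]), np.float64(-0.237))]
platen_top [(array([366.5,  94.1]), 0.58, array([655.,  -3.,  42.]), np.float64(-0.691))]
specimen_mid [(array([357.6, 258.8]), 0.9, array([ 523., -146.,   58.]), np.float64(-1.612)), (array([395.8, 230. ]), 0.77, array([ 582., -146.,   58.]), np.float64(-1.371)), (array([364.9,  99.7]), 0.74, array([648.,  -6.,  58.]), np.float64(-0.731)), (array([369.4,  98.4]), 0.17, array([652.,  -8.,  58.]), np.float64(-0.722))]
39.8417 [555.74896216 -36.19601884 259.67245891] [-0.3007906  -1.20938432 -0.31825146]
```

View pics/w7.png

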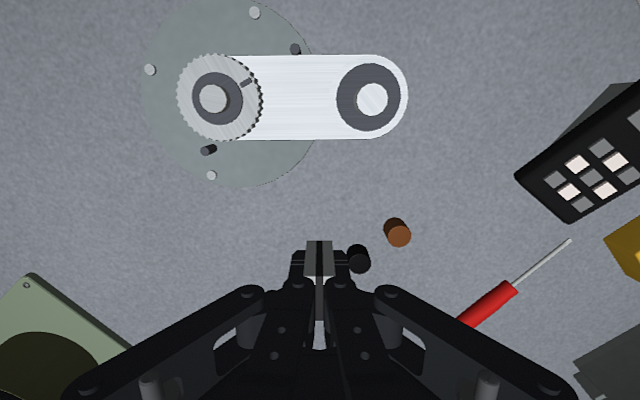

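View pics/s7.png

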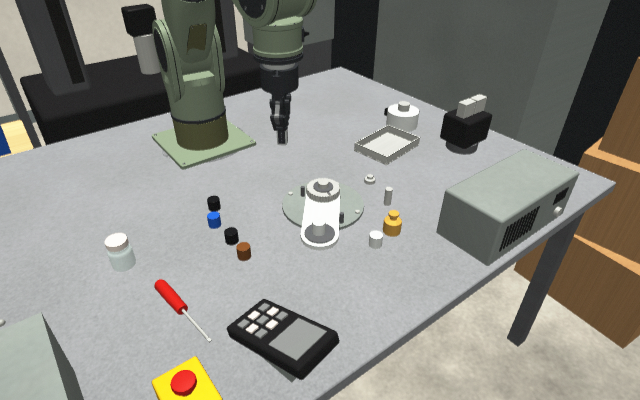

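The wrist picture shows the table against the pin at (295,49), the specimen at (371,99) near the middle of its platen, and the index bar at (246,82). The scene picture shows every bystander where it was and the hand clear. The platen direction gives a swing of 1.15 rad.

```bash
python3 -c "
from h import *
r.job_done(); print(sensors.sense()['time_s'])"
```

```text
the job is handed in; nothing more can be done
the job is handed in; nothing more can be done
```

The job is handed in at about 40 s of the 72 s allowed. `r.job_done()` gives no verdict, so the results below are from my own last checks.

- **Lock ring:** I rolled the shut fingertips round the rim about one and a half times. The index bar came back to its starting direction within about 3°, so I count about 2.01 turns counter-clockwise. Whole turns were counted from pictures along the way (216°, 318°, 678°). In one of those checks the index bar was hidden behind the fingers, which agreed with the count. The reading did not change after the table swing.
- **Swing table:** I pushed it slowly with a fingertip, at about 1 N or less, until the force rose at the stop. The last push peaked at about 16 N on the fingertip, against the stop. The swing measured 1.15 rad from the platen's position, and the picture shows the table against the pin.
- **Specimen:** It stands upright near the centre of the platen and the hand never came near it. Its network position came out about 7 mm from the platen centre, inside the 20 mm limit and partly measuring error.
- **Bystanders:** By eye, all of them are where they were in the scene camera's picture. I did not measure them one by one.
- **Hand:** It is withdrawn and touching nothing.

No check failed or disagreed.

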